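# Load a dish carrier under the spring-closed light hood of a desktop cell imager

## Robot

A 6-joint arm with a two-finger parallel gripper is mounted at the origin on the work surface. World frame = base frame: x ahead of the robot, y to its left, z up, the work surface at z = 0. Lengths are in m, angles in degrees, forces in N, time in s.
With the tool pointing down it reaches from about 0.4 to 0.825 m from the base axis. Payload 7 kg.
Tool frame: the origin (TCP) lies on the centre line of the jaws, within the pads' length; the fingertips stand 14 mm ahead of it and the grasp point (between the pads) lies 5 mm behind it; z points along the fingers, x is the direction in which the jaws open and shut, and the axes are right-handed (so a half turn about z gives the same grasp; the last joint's range is limited). The gripper opens to 88 mm and grips with 3 to 60 N. Pads are 19 mm wide; open, the fingers measure 130 mm over their backs; the gripper's body (78 mm by 193 mm) begins 47 mm behind the grasp point.
Start: joints at [-60.212, 20.546, 0.682, 0, -70.136, -16.507], TCP at [0.155, -0.657, 0.241] pointing down, gripper open.
Joint ranges: [-176.03, 176.03], [-82.01, 121.73], [-58.28, 71.71], [-173.87, 95.51], [-174.79, -0.11], [-173.66, 173.66]. Speed limits (degrees/s): [136.94, 136.94, 172.46, 180, 180, 180].

## Interface

Orientations are given as [roll, pitch, yaw] about the fixed x, y, z axes, in that order (R = Rz(yaw) Ry(pitch) Rx(roll)).
In Python, from plant import * gives the robot as it stands.
- The arm moves only by the shell command python3 -m handwheel 'ROWS' [OPENING]. ROWS is JSON, a list of rows, each a list of 2 entries, a list of its own where there are three numbers: the shift along the tool's x, y, z each as a share of 0.2 m, from -1 to 1, then the turn, a rotation vector about the tool's x, y, z each as a share of 360 degrees, from -1 to 1. In form: [[[tx, ty, tz], [ax, ay, az]], ...]. A call has 1 to 5 rows; each row is the pose to reach, as a shift and turn from the pose commanded when the call began, along the tool's axes at that moment, turning the shorter way round; what a row does not reach only later rows make up. A row lasts 1/12 s, in which the tool goes at most 41.7 mm and 7.16 degrees, less where a joint would pass 70% of its speed; a pose out of reach is approached as far as the arm can. A call with a number of a shift or a turn outside -1 to 1 is refused whole. A call with a gripper value outside its range is refused whole. OPENING is the closure, from -1 (fully open) to 1 (shut), set as the call begins (- or left out, the last holds). The fingers move at their own pace and stop on an object; the grip force is fixed at half the most. Time passes only in rows, so rows that repeat a pose let the fingers close. It gives the time, the measured TCP pose, the force and the opening at its end, in the units of the state.
- get_obs(): the state, without advancing time (a new reading comes with each control period).
- snapshot(name): name is "side" or "top" or "wrist"; returns a dict with "color" (420x560x3 uint8, red, green, blue), "z_map" (420x560 float32, m along the optical axis (not along the pixel's ray), 0 where there is no reading), "intrinsics" (3x3 intrinsics, pixels), "rvec" (rotation vector, rad) and "tvec" (3), from world to camera coordinates, as OpenCV has them. Camera axes: x right, y down, z forward; pixel columns grow to the right and rows downward; lengths in m; the calibration is good to about 2 mm. A picture is of the moment at which its call begins.
- close_job(): hands the job in, once; it reports no verdict.
The state is a dict: "clock": time; "joint_pos": joint angles; "qvel": joint speeds; "tau": joint torques, N m; "tool_pos": TCP position; "orientation": TCP orientation; "force": force on the tool from outside, world axes, zero at the start; "moment": the same for the moment, N m; "opening": finger opening in m.
Only numpy, scipy, OpenCV 4.12 (cv2) and the standard library are available. Lean on these libraries where they do the work, as an engineer would, in place of code of your own. Each camera call takes 0.05 s, during which the arm holds its last target. There are 200 camera calls.

## Task

With one fingertip press down the long bar beside the imager's loading track so that its spring-closed light hood swings up, and while holding it open push the dish carrier along the track with the other fingertip, on the upright lip at its tail, until it is fully home against the stop. Then back off and let go so that the hood closes completely over the dish. The carrier is only slid, never lifted, the hood must not hit or rub on the carrier or its dish, and everything else on the bench stays where it is.

Things in the scene. Friction and masses are not known exactly. Their poses are not given: they have to be found in the camera images.
- imager: White desktop cell imager, fixed. Origin: on the table, on the loading track's centreline, in the plane of the hood front; +x loading direction (away from the robot), +y left, +z up. Track: open channel x -165 to 75 mm, floor 20 mm above the table, 51 mm wide between rails 8 mm high. Optics block beyond it 52 mm high; main housing right of the hood (x 0 to 160, y -45 to -211 mm) 105 mm high.
- stop (a point): Centre of the rubber end stop's face at the far end of the track, 27 mm above the table: imager x = +58 mm, y = 0. The front of the carrier's frame rests against it when fully home; the rear face of the carrier's lip is then at imager x = -30 mm.
- hood_hinge (a joint): Hinge (rad) of the one-piece hood and press bar: 0 shut, 0.96 fully open at its limit. Axis along imager x at y = +35 mm, 36 mm above the table. Pressing the bar (left of the axis) down swings the hood (right of it) up. A damped spring shuts it in about 0.5 s when let go. Pressed 20 mm from the axis it starts to move at about 2.5 N and needs about 4.5 N fully open. Carrier clears the hood above 0.65.
- hood: One moving part: the dark grey box-shaped light hood over the far end of the track and the press bar. Hood: 68 mm square, 24 mm high, open below; front wall 3 mm thick at imager x = 0. Shut, its walls end 8.5 mm above the track floor, top 54 mm above the table: the carrier's frame cannot pass, its 6 mm tongue fits below. Origin on the hinge axis at imager x = 0; axes as the imager's when shut.
- bar_mid (a point): Press bar, point on its upper face, half-way along (imager x -85 mm), 24 mm out from the hinge axis. The bar is a steel flange with ribbed black rubber left of the track, imager x -150 to -20 mm, 3 mm thick, reaching 43 mm out from the axis. Shut, it slopes up to the left at 30 degrees (edge 57 mm above the table); fully pressed, down at 25. A fingertip may press anywhere and slide along it.
- carrier: Loose aluminium dish carrier, 0.1 to 0.2 kg, in the track before the hood. Frame 52 mm long (x), 48 wide, 14 high, holding a clear 35 mm dish (top 16.5 mm above the underside). Behind it a tongue 24 mm wide, 6 high leads to an upright lip 28 mm wide, 6 thick, 26 high. Origin: centre of the frame's underside, x to its front (+26 mm); lip's rear face at x = -62 mm. Home: origin at imager x = 32 mm.
- lip (a point): Centre of the rear face of the carrier's push lip across its width, 20 mm above the carrier's underside (6 mm below the top of the lip): the face to push on.
- oil_bottle: Bystander: small amber bottle, 26 mm across, 58 mm high, standing right of the track. Origin at the centre of its underside.
- petri_stack: Bystander: two stacked clear petri dishes, 60 mm across, 27 mm high, right of the near end of the track. Origin at the centre of the underside.
- marker: Bystander: marker pen 127 mm long, 13 mm thick, lying left of the press bar. Origin under its middle, x along the pen.
- slide_mailer: Bystander: small closed plastic slide box, 87 x 36 x 31 mm, left of the hood. Origin at the centre of its underside.
- tip_box: Bystander: grey and orange pipette tip box, 122 x 86 x 53 mm, on the left of the bench. Origin at the centre of its underside.
- beaker: Bystander: glass beaker, 66 mm across, 85 mm high, on the right of the bench. Origin at the centre of its underside.
- tube_rack: Bystander: white tube rack with capped tubes, 130 x 60 x 74 mm, on the left of the bench. Origin at the centre of its underside.
There are look-alikes about, which are no part of the job. Leave any green or purple look-alike of the carrier alone.

How it is judged (in metres and radians):
On the way, in this order (a step that is already met when the one before it is completed fails the run):
1. a finger holds the press bar down and the hood open while the carrier is still in front of the hood (value of joint hood_hinge above 0.5 rad and contact force between the fingers and hood above 0.5 N and x of carrier in the frame of imager below -0.025 m), for 0.2 s.
2. with the bar still held down, a finger pushes the carrier in under the hood (value of joint hood_hinge above 0.5 rad and contact force between the fingers and hood above 0.5 N and contact force between the fingers and carrier above 0.1 N and x of carrier in the frame of imager between -0.018 and 0.022 m), for 0.05 s.
3. the carrier is pushed fully home under the hood while a finger still holds the press bar down (value of joint hood_hinge above 0.5 rad and contact force between the fingers and hood above 0.5 N and x of carrier in the frame of imager above 0.028 m), for 0.1 s.
At the end, for the whole second after the job is handed in: The carrier lies flat on the track floor, fully home (within 4 mm of the end stop) and at rest, and the hood is shut over it (hinge below 0.05 rad) (x of carrier in the frame of imager between 0.028 and 0.036 m and z of carrier in the frame of imager between 0.017 and 0.023 m and angle between carrier's own z axis and vertical below 0.05 rad and value of joint hood_hinge below 0.05 rad and linear speed of carrier below 0.01 m/s); the robot touches nothing.
It fails at once if the carrier is lifted or tipped (more than 6 mm off the track floor) (z of carrier in the frame of imager above 0.026 m or angle between carrier's own z axis and vertical above 0.2 rad).
It fails at once if the hood hits or rubs on the carrier (more than 1 N) (contact force between hood and carrier above 1 N).
It fails at once if another thing on the bench is shifted by more than 15 mm (distance of any of oil_bottle, petri_stack, marker, slide_mailer, tip_box, beaker, tube_rack from where it was at the start of the episode above 0.015 m).
It also fails if it takes over 45 s, if anything falls off the work surface, if the arm or the gripper's body presses on something with over 40 N, if the wrist force passes 120 N, or if a joint passes its speed limit or range.

## Working session

There is one attempt and no reset: what is moved stays moved. The work goes in short steps, Python scripts to look and compute and a shell command to move; the robot and the scene stay as the last step left them, time stands still between calls to the robot, and variables do not carry over. Pictures are saved under pics/ and viewed, about 8 in all and at most 12, crops included, and the job is handed in when it is done.

```bash
ls; mkdir -p pics; python3 - <<'E'
from plant import *
import cv2
print(get_obs())
for n in ("side","top"):
    s=snapshot(n); cv2.imwrite(f"pics/{n}0.png",s["color"][:,:,::-1]); print(n,s["intrinsics"],s["rvec"],s["tvec"])
    import numpy as np; np.savez(f"{n}0.npz",**s)
E
```

```text
pics
{'clock': 0.0, 'joint_pos': array([-6.02124191e+01,  2.05930914e+01,  6.33882025e-01, -2.16202988e-02,
       -7.01356257e+01, -1.65049872e+01]), 'qvel': array([-0.13822349,  0.00282495,  0.11037061,  0.03992152,  0.12809409,
       -0.07578776]), 'tau': array([-1.07249463e-03, -5.82711911e+01,  2.93049181e+01,  6.99705362e+00,
        6.82194936e-03, -1.50198166e-04]), 'tool_pos': array([ 0.15493892, -0.65649639,  0.23960008]), 'orientation': array([-1.79992541e+02, -9.67020378e-02,  1.03275224e+02]), 'force': array([-0.23110457,  0.47425974,  0.1524056 ]), 'moment': array([-0.04643896, -0.03906842,  0.00636999]), 'opening': 0.0875922310300754}
side [[520.20952851   0.         281.61249692]
 [  0.         520.20952851 203.52540943]
 [  0.           0.           1.        ]] [ 0.13471433 -2.65557447  1.53511392] [0.5571962  0.07815125 1.39840177]
top [[537.6501367    0.         281.74896008]
 [  0.         537.6501367  212.35265941]
 [  0.           0.           1.        ]] [ 2.20977937 -2.01358038  0.20837624] [-0.03736925  0.54759779  1.53103806]
```

View pics/side0.png

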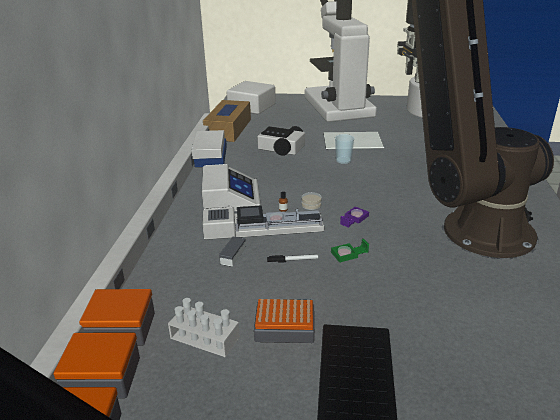

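View pics/top0.png

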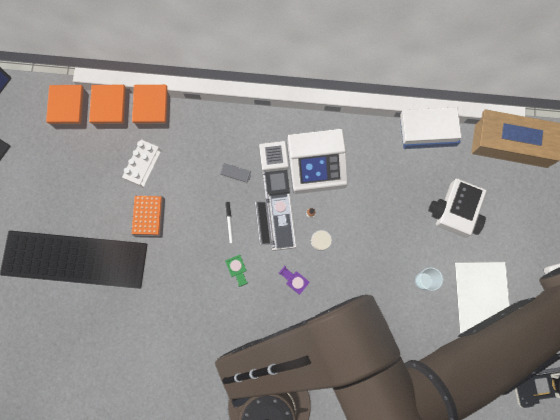

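Side and top views show the imager: the track runs from about (285,248) to (272,145) in the top view, with the press bar near (263,222) and the carrier near (280,208). I'll crop in and measure.

```bash
cat > h.py <<'E'
import numpy as np, cv2
def cam(s): return s["intrinsics"], cv2.Rodrigues(s["rvec"])[0], s["tvec"].reshape(3)
def pts(s):
    K,R,t=cam(s); z=s["z_map"]; v,u=np.indices(z.shape)
    P=np.stack([(u-K[0,2])/K[0,0]*z,(v-K[1,2])/K[1,1]*z,z],-1)
    return (P-t)@R
def ray(s,u,v,h):
    K,R,t=cam(s); c=-R.T@t; d=R.T@np.linalg.inv(K)@[u,v,1]
    return c+d*(h-c[2])/d[2]
def proj(s,P):
    return cv2.projectPoints(np.float64(P).reshape(-1,1,3),s["rvec"],s["tvec"],s["intrinsics"],None)[0].reshape(-1,2)
E
python3 - <<'E'
from h import *
s=dict(np.load("top0.npz")); P=pts(s)
c=s["color"][125:260,205:355,::-1]; cv2.imwrite("pics/crop1.png",cv2.resize(c,None,fx=5,fy=4.4,interpolation=cv2.INTER_CUBIC))
c=cv2.resize(c,None,fx=5.3,fy=5.3*0.83,interpolation=cv2.INTER_CUBIC)
for n,(u,v,h) in dict(near=(285,248,.028),far=(274,143,.052)).items(): print(n,ray(s,u,v,h).round(4),P[v,u].round(4))
# housing: height ~105mm; use contour of height>0.09
for lo,hi in ((.085,.12),(.045,.062)):
    Z=P[...,2]; m=((Z>lo)&(Z<hi)&(s["z_map"]>0)).astype(np.uint8); m[:125]=0;m[260:]=0;m[:,:205]=0;m[:,355:]=0
    for q in cv2.findContours(m,0,2)[0]:
        if cv2.contourArea(q)>40:
            X=P[m.astype(bool)&(cv2.drawContours(np.zeros_like(m),[q],-1,1,-1)>0)]
            print(lo,cv2.minAreaRect(np.float32(X[:,:2]*1000)),np.median(X[:,2]),cv2.boundingRect(q))
E
```

```text
near [ 0.4478 -0.0056  0.028 ] [ 0.4491 -0.0056  0.0188]
far [0.7611 0.0568 0.052 ] [0.7631 0.0571 0.0463]
0.085 ((740.8992309570312, -72.13101959228516), (105.18819427490234, 165.2852020263672), 12.459506034851074) 0.10255633632891814 (288, 129, 58, 40)
0.045 ((513.55419921875, 67.267333984375), (131.177490234375, 32.661346435546875), 12.3989896774292) 0.05194509735754379 (255, 201, 16, 44)
0.045 ((653.7890014648438, -90.76769256591797), (43.43034362792969, 165.07925415039062), 15.216174125671387) 0.05253487900600218 (292, 170, 56, 21)
0.045 ((640.85791015625, 37.843448638916016), (70.1087646484375, 68.35093688964844), 12.591340065002441) 0.053568755417576684 (265, 170, 25, 25)
0.045 ((723.0855712890625, 54.97682189941406), (85.6491470336914, 81.54749298095703), 12.186217308044434) 0.051952144095062276 (259, 141, 30, 30)
```

View pics/crop1.png

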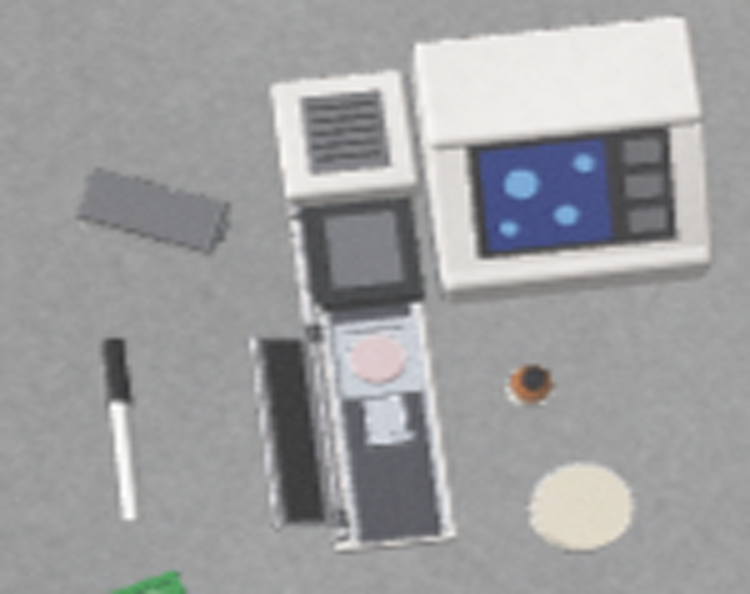

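Crop: carrier frame with pink dish at crop (378,358), lip at about (388,443), bar from (255,340) to (300,525). The hood is shut, and the look-alikes are well clear of the work. The measured rectangles agree: hood centre (640.9, 37.8) mm, yaw about 12.4°.

```bash
cat >> h.py <<'E'
YAW=np.radians(12.4); O=np.array([.6077,.0305,0])
Ri=np.array([[np.cos(YAW),-np.sin(YAW),0],[np.sin(YAW),np.cos(YAW),0],[0,0,1]])
def toI(p): return (np.asarray(p)-O)@Ri
def toW(p): return Ri@np.asarray(p)+O
from scipy.spatial.transform import Rotation as Rot
def goal_rows(obs,tip,tilt=15):
    """tip = fingertip-centre in imager frame (m). prints shift/turn in shares in present tool axes (measured)"""
    Rt=Rot.from_euler('xyz',obs["orientation"],degrees=True)
    t=np.radians(tilt); zi=np.array([np.sin(t),0,-np.cos(t)]); xi=np.array([0,1.,0]); yi=np.cross(zi,xi)
    G=Rot.from_matrix(Ri@np.stack([xi,yi,zi],1))
    p=toW(tip)-.014*G.as_matrix()[:,2]
    return (Rt.inv().apply(p-obs["tool_pos"])/.2).round(3),((Rt.inv()*G).as_rotvec()/2/np.pi).round(4)
def tip(obs):
    Rt=Rot.from_euler('xyz',obs["orientation"],degrees=True)
    return (toI(obs["tool_pos"]+.014*Rt.as_matrix()[:,2])*1000).round(1)
E
python3 - <<'E'
from h import *
from plant import get_obs
s=dict(np.load("top0.npz")); 
hsv=cv2.cvtColor(s["color"],cv2.COLOR_RGB2HSV)
f=lambda u,v:(205+(u+.5)/5-.5,125+(v+.5)/4.4-.5)
for n,u,v,h in (("dish",378,358,.0365),("liprear",388,443,.046),("tracknearR",455,536,.028),("tracknearL",337,547,.028),("frameL",333,393,.034),("frameR",424,390,.034)):
    print(n,(toI(ray(s,*f(u,v),h))*1000).round(1))
o=get_obs(); print(tip(o), goal_rows(o,[-.135,.032,.12]))
E
```

```text
dish [-37.6  -2.3  36.5]
liprear [-98.3  -0.6  46. ]
tracknearR [-163.1  -32.7   28. ]
tracknearL [-161.9   37.6   28. ]
frameL [-57.9  27.4  34. ]
frameR [-62.5 -26.9  34. ]
[-589.7 -573.8  225.7] (array([2.993, 2.301, 0.535]), array([-0.0417, -0.0006,  0.0024]))
```

```bash
python3 -m handwheel '[[[0.79,0.61,0],[0,0,0]],[[0.79,0.61,0],[0,0,0]],[[0.79,0.61,0],[0,0,0]],[[0.79,0.61,0],[0,0,0]],[[0.79,0.61,0],[0,0,0]]]' -0.136
python3 -m handwheel '[[[0.79,0.61,0],[0,0,0]],[[0.79,0.61,0],[0,0,0]],[[0.79,0.61,0],[0,0,0]],[[0.79,0.61,0],[0,0,0]],[[0.79,0.61,0],[0,0,0]]]'
python3 -m handwheel '[[[0.79,0.61,0],[0,0,0]],[[0.79,0.61,0],[0,0,0]],[[0.79,0.61,0],[0,0,0]],[[0.79,0.61,0],[0,0,0]],[[0.79,0.61,0],[0,0,0]]]'
python3 -c "
from h import *
from plant import *
o=get_obs();print(tip(o),goal_rows(o,[-.135,.032,.12]),o['joint_pos'])"
```

```text
clock: 0.52
tool_pos: [0.2377, -0.4726, 0.2401]
orientation: [-180.0, -0.0, 103.3]
force: [1.8, -0.3, 0.2]
opening: 0.0597
clock: 0.93
tool_pos: [0.3201, -0.291, 0.2406]
orientation: [180.0, -0.0, 103.3]
force: [1.7, -0.1, 0.1]
opening: 0.0499
clock: 1.35
tool_pos: [0.4028, -0.109, 0.2408]
orientation: [179.9, -0.0, 103.3]
force: [0.4, -0.3, 0.5]
opening: 0.0502
[-230.1  -92.2  226.8] (array([0.614, 0.467, 0.537]), array([-0.0415, -0.0004,  0.0026])) [ 1.22123455e+01 -4.86661408e+00 -2.95215628e+01 -1.25831197e-02
 -6.52918327e+01 -8.88745434e+01]
```

```bash
python3 -m handwheel '[[[0.614,0.467,0.3],[-0.0415,0,0.0026]],[[0.614,0.467,0.3],[-0.0415,0,0.0026]],[[0.614,0.467,0.3],[-0.0415,0,0.0026]],[[0.614,0.467,0.537],[-0.0415,0,0.0026]],[[0.614,0.467,0.537],[-0.0415,0,0.0026]]]'
python3 -m handwheel '[[[0,0,0],[0,0,0]],[[0,0,0],[0,0,0]]]'
python3 - <<'E'
from h import *
from plant import *
o=get_obs();print(tip(o),goal_rows(o,[-.128,.032,.065]),o['joint_pos'],o['force'],o['opening'])
a=[]
for n in ("wrist","top","side"):
    s=snapshot(n); np.savez(f"{n}1.npz",**s); a.append(s["color"])
cv2.imwrite("pics/wrist1.png",a[0][:,:,::-1])
E
```

```text
clock: 1.77
tool_pos: [0.465, 0.0319, 0.1328]
orientation: [164.9, -0.2, 102.5]
force: [0.6, -0.7, -1.4]
opening: 0.0495
clock: 1.93
tool_pos: [0.4639, 0.0294, 0.1316]
orientation: [165.3, -0.0, 102.5]
force: [0.4, 0.3, 1.7]
opening: 0.0496
[-137.1   29.9  118. ] (array([ 0.011, -0.024,  0.268]), array([-0.0009, -0.0001,  0.0002])) [  31.80016123   -1.69115215  -48.61742255    9.75983762  -29.52509207
 -117.26784044] [0.43559245 0.28240692 1.66760249] 0.04956074257955675
```

View pics/wrist1.png

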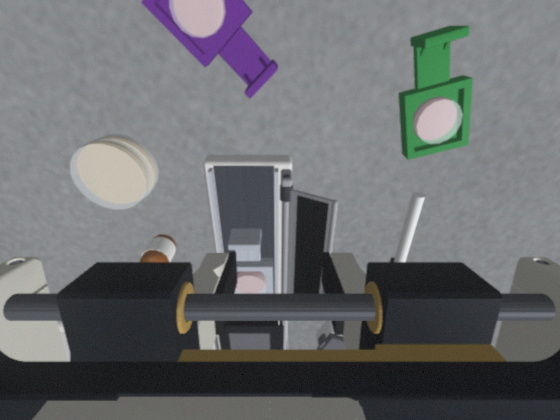

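Wrist view: near end of track at (207–291,160), lip top at (229–262,232), bar at (290–335,195). The fingers are at about (220,290) and (340,290), one over the track and one over the bar. I'll cross-check the frame with these pixels.

```bash
python3 - <<'E'
from h import *
s=dict(np.load("wrist1.npz"))
for n,u,v,h in (("trackL",291,158,.028),("trackR",207,158,.028),("lipL",229,233,.046),("lipR",262,233,.046),("barNearOuter",335,199,.0575)):
    print(n,(toI(ray(s,u,v,h))*1000).round(1))
P=pts(s)
for u,v in ((245,238),(310,230),(245,200),(215,290),(345,290),(207,262),(340,262)): print(u,v,(toI(P[v,u])*1000).round(1))
K,R,t=cam(s);print("cam",(toI(-R.T@t)*1000).round(0))
s=dict(np.load("side1.npz"))
cv2.imwrite("pics/side1.png",cv2.resize(s["color"][140:280,180:380,::-1],None,fx=4,fy=4,interpolation=cv2.INTER_CUBIC))
E
```

```text
trackL [-169.4   39.1   28. ]
trackR [-169.3  -26.6   28. ]
lipL [-110.  -12.   46.]
lipR [-110.1   15.6   46. ]
barNearOuter [-149.4   70.9   57.5]
245 238 [-98.   -0.2  36.9]
310 230 [-116.3   55.1   50.3]
245 200 [-127.5   -0.    20.7]
215 290 [-157.     1.   154.3]
345 290 [-160.1   58.4  157.2]
207 262 [-153.    -7.8  131.1]
340 262 [-152.7   61.7  130.6]
cam [-258.   29.  250.]
```

View pics/side1.png

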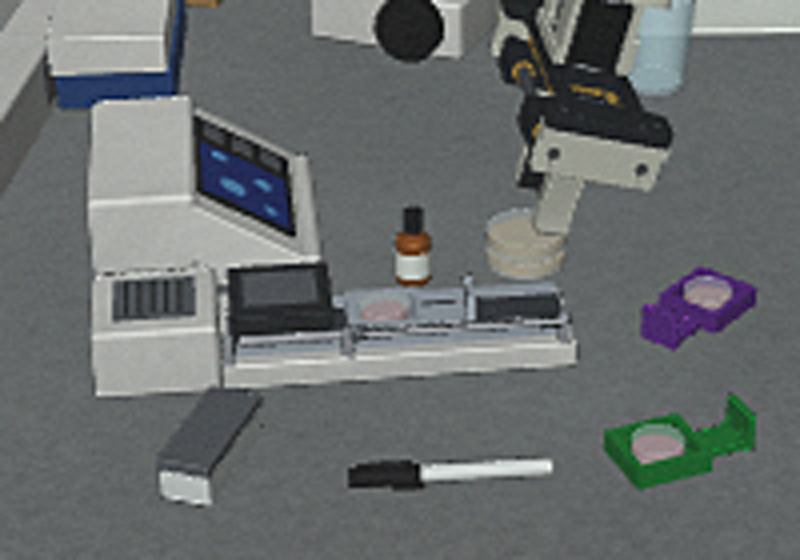

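Side view: the hood is shut at (280,295), carrier untouched, and the gripper hangs over the near end of the track, clear of the rest. The lip and track agree with my frame to a few mm, so I go down.

```bash
python3 -m handwheel '[[[0.011,-0.048,0.1],[0,0,0]],[[0.011,-0.048,0.18],[0,0,0]],[[0.011,-0.048,0.262],[0,0,0]],[[0.011,-0.048,0.262],[0,0,0]],[[0.011,-0.048,0.262],[0,0,0]]]'
python3 - <<'E'
from h import *
from plant import *
o=get_obs();print(tip(o),goal_rows(o,[-.131,.032,.030]),o['force'],o['opening'])
s=snapshot("wrist"); cv2.imwrite("pics/wrist2.png",s["color"][:,:,::-1])
E
```

```text
clock: 2.5
tool_pos: [0.4688, 0.0318, 0.0806]
orientation: [165.1, -0.1, 102.3]
force: [-0.4, -0.1, -0.5]
opening: 0.0497
[-131.8   31.1   67.1] (array([ 0.004, -0.044,  0.18 ]), array([-0.0002, -0.0002, -0.0004])) [-0.43585605 -0.10758193 -0.50224433] 0.04967360231026186
```

View pics/wrist2.png

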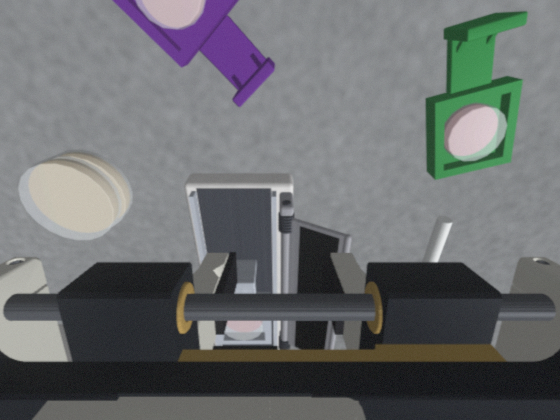

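```bash
python3 - <<'E'
from h import *
from plant import *
s=snapshot("wrist")
for p in ([-.141,.006,.0647],[-.141,.056,.0647],[-.141,-.008,.0647],[-.141,.071,.0647],[-.123,.006,.0697],[-.104,.014,.046],[-.104,-.014,.046],[-.150,.072,.0575]): print(p,proj(s,toW(p)).round(0))
P=pts(s)
for u,v in ((205,262),(215,256),(228,258),(245,262),(345,258),(355,262)): print(u,v,(toI(P[v,u])*1000).round(1))
E
```

```text
[-0.141, 0.006, 0.0647] [[235. 252.]]
[-0.141, 0.056, 0.0647] [[322. 252.]]
[-0.141, -0.008, 0.0647] [[211. 252.]]
[-0.141, 0.071, 0.0647] [[348. 252.]]
[-0.123, 0.006, 0.0697] [[237. 281.]]
[-0.104, 0.014, 0.046] [[254. 276.]]
[-0.104, -0.014, 0.046] [[214. 276.]]
[-0.15, 0.072, 0.0575] [[349. 232.]]
205 262 [-146.7   -7.5   79.8]
215 256 [-145.    -3.7   73. ]
228 258 [-143.1    3.1   72.4]
245 262 [-97.3   5.2  24.3]
345 258 [-145.5   66.9   75.4]
355 262 [-146.7   71.1   79.9]
```

Wrist view: fingertips at (211–237,252) and (330–350,252) match the projection. The lip is ahead of the left finger. Pressing the bar now.

```bash
python3 -m handwheel '[[[0.004,-0.010,0.04],[0,0,0]],[[0.004,-0.020,0.08],[0,0,0]],[[0.004,-0.03,0.12],[0,0,0]],[[0.004,-0.037,0.15],[0,0,0]],[[0.004,-0.044,0.18],[0,0,0]]]'
python3 -m handwheel '[[[0,0,0],[0,0,0]],[[0,0,0],[0,0,0]]]'
python3 - <<'E'
from h import *
from plant import *
o=get_obs();print(tip(o),goal_rows(o,[-.116,.032,.030]),o['force'],o['opening'])
s=snapshot("top"); P=pts(s)
a=s["color"][150:260,215:325,::-1]
s=snapshot("side"); b=s["color"][170:260,190:340,::-1]
print(a.shape,b.shape)
cv2.imwrite("pics/both2.png",np.hstack([cv2.resize(a,(396,396),interpolation=2),cv2.resize(b,(396,238),interpolation=2) if 0 else cv2.copyMakeBorder(cv2.resize(b,(400,240),interpolation=2),0,156,0,0,0)]))
E
```

```text
clock: 3.02
tool_pos: [0.4724, 0.0333, 0.047]
orientation: [165.2, -0.4, 102.5]
force: [-4.8, 3.0, 5.9]
opening: 0.0493
clock: 3.18
tool_pos: [0.4722, 0.0331, 0.0466]
orientation: [165.3, -0.4, 102.4]
force: [-2.5, 3.2, 3.2]
opening: 0.0499
[-128.2   31.7   33.1] (array([0.002, 0.055, 0.031]), array([-0.0008, -0.0011, -0.0002])) [-2.53059416  3.1589682   3.19197854] 0.04992274249652567
(110, 110, 3) (90, 150, 3)
```

View pics/both2.png

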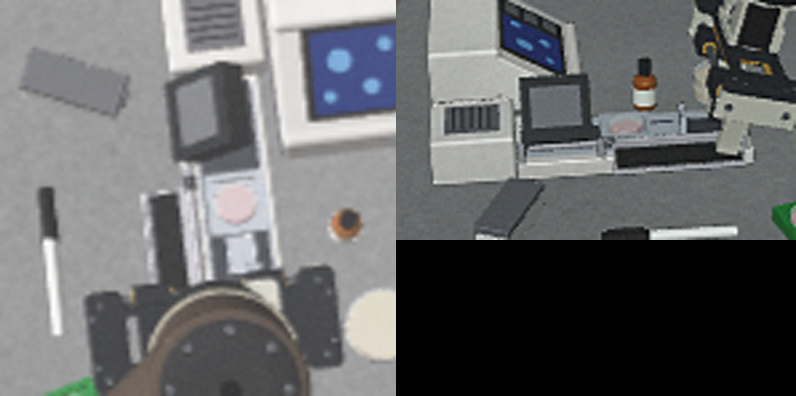

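Pressing works: the hood is tilted up in both views (top (205,115), side (555,105)) and the carrier is still in place. I'll press about 4 mm deeper and measure the hood angle from the depth map.

```bash
python3 -m handwheel '[[[0,-0.003,0.01],[0,0,0]],[[0,-0.005,0.02],[0,0,0]],[[0,-0.005,0.02],[0,0,0]],[[0,-0.005,0.02],[0,0,0]]]'
cat >> h.py <<'E'
def hood(s):
    P=toI(pts(s).reshape(-1,3)).reshape(s["z_map"].shape+(3,))
    m=(P[...,0]>10)&(P[...,0]<58)&(P[...,1]>-5000)
    m=(P[...,0]>.012)&(P[...,0]<.056)&(P[...,1]>-.02)&(P[...,1]<.08)&(P[...,2]>.056)&(P[...,2]<.14)
    X=P[m]; # top face: fit line z over y by RANSAC-like cv2.fitLine Huber
    n=len(X)
    if n<20: return n
    vx,vy,x0,y0=cv2.fitLine(np.float32(X[:,1:]),cv2.DIST_WELSCH,0,.01,.01).ravel()
    return n,round(float(np.arctan2(-vy,vx)),2) if vx>0 else round(float(np.arctan2(vy,-vx)),2)
E
python3 - <<'E'
from h import *
from plant import *
o=get_obs();print(tip(o),goal_rows(o,[-.116,.032,.030]),o['force'],o['opening'])
for n in ("side","top"): print(hood(snapshot(n)))
E
```

```text
clock: 3.62
tool_pos: [0.4722, 0.0325, 0.0426]
orientation: [165.5, -0.5, 102.4]
force: [1.0, 0.2, 2.9]
opening: 0.0497
[-128.4   31.2   29.1] (array([0.005, 0.06 , 0.011]), array([-0.0013, -0.0013, -0.0002])) [0.97946237 0.18960436 2.94488594] 0.04972165598702182
(371, 0.94)
(265, 0.8)
```

Hood at about 0.9 rad and held. Now sliding forward along the bar at the same height, at about 4 mm per row.

```bash
python3 -m handwheel '[[[0,0.019,0.005],[0,0,0]],[[0,0.039,0.010],[0,0,0]],[[0,0.058,0.0155],[0,0,0]],[[0,0.077,0.0207],[0,0,0]],[[0,0.097,0.026],[0,0,0]]]'
python3 - <<'E'
from h import *
from plant import *
o=get_obs();print(tip(o),o['force'],o['opening'])
s=snapshot("top"); print(hood(s))
def dish(s):
    hsv=cv2.cvtColor(s["color"],cv2.COLOR_RGB2HSV); P=toI(pts(s).reshape(-1,3)).reshape(s["z_map"].shape+(3,))
    c=s["color"].astype(int)
    m=(c[...,0]-c[...,1]>15)&(abs(P[...,1])<.03)&(P[...,0]>-.1)&(P[...,0]<.07)
    v,u=np.nonzero(m); return len(u), u.size and (toI(ray(s,u.mean(),v.mean(),.0365))*1000).round(1)
print(dish(s))
E
sed -n '/x/p' /dev/null
```

```text
clock: 4.13
tool_pos: [0.4892, 0.0355, 0.0414]
orientation: [165.7, -0.4, 102.4]
force: [-16.3, 3.8, 17.7]
opening: 0.0497
[-111.2   30.4   27.8] [-16.3048965    3.80118731  17.73257855] 0.049676147486488
(264, 0.78)
(77, array([-38.8,  -1.7,  36.5]))
```

Upward force 18 N suggests the bar is on its limit stop, with heavy rubbing. I'll ease up about 2 mm.

```bash
python3 -m handwheel '[[[0,0.003,-0.012],[0,0,0]],[[0,0.003,-0.012],[0,0,0]],[[0,0.003,-0.012],[0,0,0]]]'
python3 - <<'E'
from h import *
from plant import *
o=get_obs();print(tip(o),o['force'],o['moment'],o['opening'])
s=snapshot("wrist"); cv2.imwrite("pics/wrist3.png",s["color"][:,:,::-1])
print(hood(snapshot("side")))
E
```

```text
clock: 4.43
tool_pos: [0.491, 0.0364, 0.0445]
orientation: [165.6, -0.5, 102.4]
force: [-4.0, 0.3, 3.2]
opening: 0.0498
[-109.2   31.    30.9] [-3.97968004  0.33234273  3.22851077] [0.1278788  1.7520269  0.20676486] 0.04979298992932309
(374, 0.87)
```

View pics/wrist3.png

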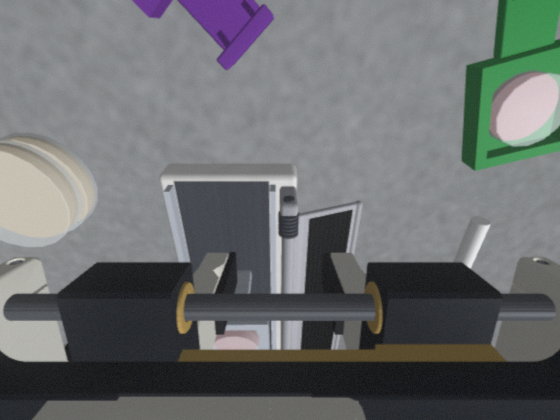

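Wrist view: left finger just behind the lip (about (240,275)), right finger on the bar at (345,255), which now slopes down and outward. Forces are small again, so I continue.

```bash
cat >> h.py <<'E'
def dish(s):
    P=toI(pts(s).reshape(-1,3)).reshape(s["z_map"].shape+(3,)); c=s["color"].astype(int)
    m=(c[...,0]-c[...,1]>15)&(abs(P[...,1])<.03)&(P[...,0]>-.1)&(P[...,0]<.07)
    v,u=np.nonzero(m); return len(u), u.size and (toI(ray(s,u.mean(),v.mean(),.0365))*1000).round(1)
def rep():
    from plant import get_obs,snapshot
    o=get_obs();print(tip(o),o['force'].round(1),o['opening'].round(4),hood(snapshot("side")),dish(snapshot("top")))
E
python3 -m handwheel '[[[0,0.019,0.0048],[0,0,0]],[[0,0.039,0.0095],[0,0,0]],[[0,0.058,0.0143],[0,0,0]],[[0,0.077,0.019],[0,0,0]],[[0,0.097,0.0238],[0,0,0]]]'
python3 -c "from h import *;rep()"
```

```text
clock: 4.95
tool_pos: [0.5115, 0.0412, 0.0449]
orientation: [165.5, -0.5, 102.4]
force: [-4.0, 0.2, 3.1]
opening: 0.0499Traceback (most recent call last):
  File "<string>", line 1, in <module>
    from h import *;rep()
                    ~~~^^
  File "h.py", line 42, in rep
    o=get_obs();print(tip(o),o['force'].round(1),o['opening'].round(4),hood(snapshot("side")),dish(snapshot("top")))
                                                 ^^^^^^^^^^^^^^^^^^
AttributeError: 'float' object has no attribute 'round'
```

```bash
sed -i "s/o\['opening'\].round(4)/o['opening']/" h.py; python3 -c "from h import *;rep()"
```

```text
[-88.1  31.2  31.4] [-4.   0.2  3.1] 0.049917579598736654 (372, 0.86) (74, array([-19.3,  -1.1,  36.5]))
```

```bash
python3 -m handwheel '[[[0,0.019,0.0055],[0,0,0]],[[0,0.039,0.0108],[0,0,0]],[[0,0.058,0.016],[0,0,0]],[[0,0.077,0.021],[0,0,0]],[[0,0.097,0.026],[0,0,0]]]'
python3 -c "from h import *;rep()"
```

```text
clock: 5.47
tool_pos: [0.5306, 0.0453, 0.0448]
orientation: [165.5, -0.5, 102.4]
force: [-4.1, -0.2, 4.1]
opening: 0.0492
[-68.7  31.1  31.2] [-4.1 -0.2  4.1] 0.04921130648132918 (367, 0.86) (56, array([-3.1, -2.4, 36.5]))
```

```bash
python3 -m handwheel '[[[0,0.019,0.0048],[0,0,0]],[[0,0.039,0.0095],[0,0,0]],[[0,0.058,0.0145],[0,0,0]],[[0,0.077,0.0192],[0,0,0]],[[0,0.097,0.024],[0,0,0]]]'
python3 -c "from h import *;rep()"
```

```text
clock: 5.98
tool_pos: [0.5505, 0.0499, 0.0451]
orientation: [165.5, -0.5, 102.5]
force: [-3.1, 0.7, 3.5]
opening: 0.0499
[-48.2  31.3  31.5] [-3.1  0.7  3.5] 0.049879453402387884 (371, 0.86) (0, 0)
```

```bash
python3 -m handwheel '[[[0,0.01,0.003],[0,0,0]],[[0,0.02,0.006],[0,0,0]],[[0,0.029,0.008],[0,0,0]],[[0,0.039,0.0105],[0,0,0]],[[0,0.048,0.013],[0,0,0]]]'
python3 -c "from h import *;rep()"
python3 -m handwheel '[[[0,0.007,0.002],[0,0,0]],[[0,0.012,0.003],[0,0,0]]]'
python3 -c "from h import *;rep()"
```

```text
clock: 6.5
tool_pos: [0.56, 0.0519, 0.045]
orientation: [165.5, -0.5, 102.4]
force: [-3.4, -0.6, 2.1]
opening: 0.05
[-38.4  31.3  31.5] [-3.4 -0.6  2.1] 0.04995034642889356 (371, 0.84) (0, 0)
clock: 6.77
tool_pos: [0.5616, 0.0521, 0.0448]
orientation: [165.6, -0.5, 102.4]
force: [-10.2, 1.4, 9.5]
opening: 0.0498
[-36.9  31.1  31.2] [-10.2   1.4   9.5] 0.049813426384661824 (368, 0.85) (0, 0)
```

```bash
python3 -m handwheel '[[[0,0.008,0.002],[0,0,0]],[[0,0.008,0.002],[0,0,0]],[[0,0.008,0.002],[0,0,0]]]'
python3 - <<'E'
from h import *
from plant import *
rep()
s=snapshot("side"); b=s["color"][160:260,190:340,::-1]
cv2.imwrite("pics/side4.png",cv2.resize(b,(780,520),interpolation=2))
E
```

```text
clock: 7.12
tool_pos: [0.5619, 0.0519, 0.0444]
orientation: [165.7, -0.5, 102.4]
force: [-13.4, 1.1, 10.4]
opening: 0.0501
[-36.7  30.8  30.8] [-13.4   1.1  10.4] 0.05009801920603322 (371, 0.88) (0, 0)
```

View pics/side4.png

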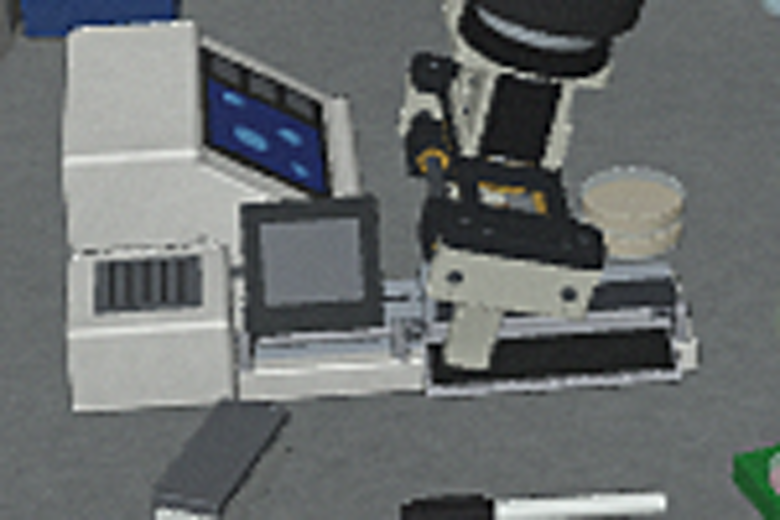

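The side view shows the hood still open (310,265) and the carrier under it. The tip has stalled against 13 N, so the carrier is home. I back off along the track with the bar still held, then lift away.

```bash
python3 -m handwheel '[[[0,-0.015,-0.004],[0,0,0]],[[0,-0.03,-0.008],[0,0,0]],[[0,-0.045,-0.012],[0,0,0]],[[0,-0.06,-0.017],[0,0,0]],[[0,-0.075,-0.021],[0,0,0]]]'
python3 -c "from h import *;rep()"
python3 -m handwheel '[[[0,0,-0.04],[0,0,0]],[[0,0,-0.08],[0,0,0]],[[0,0,-0.13],[0,0,0]],[[0,0,-0.2],[0,0,0]],[[0,0,-0.3],[0,0,0]]]'
python3 -m handwheel '[[[0,-0.2,-0.3],[0,0,0]],[[0,-0.4,-0.3],[0,0,0]],[[0,-0.4,-0.3],[0,0,0]],[[0,-0.4,-0.3],[0,0,0]],[[0,-0.4,-0.3],[0,0,0]]]'
python3 - <<'E'
from h import *
from plant import *
rep()
s=snapshot("top"); a=s["color"][150:260,215:325,::-1]
b=snapshot("side")["color"][160:260,190:340,::-1]
cv2.imwrite("pics/end.png",np.hstack([cv2.resize(a,(396,396),interpolation=2),cv2.copyMakeBorder(cv2.resize(b,(400,267),interpolation=2),0,129,0,0,0)]))
f=lambda u,v:None
P=toI(pts(s).reshape(-1,3)); m=(P[:,0]>-.07)&(P[:,0]<-.01)&(abs(P[:,1])<.012)&(P[:,2]>.036)&(P[:,2]<.05)
print("lip pts x",np.percentile(P[m,0],[5,50,95])*1000 if m.any() else None)
E
```

```text
clock: 7.68
tool_pos: [0.5499, 0.0502, 0.0461]
orientation: [165.3, -0.5, 102.5]
force: [2.3, 1.7, 3.9]
opening: 0.0496
[-48.7  31.8  32.6] [2.3 1.7 3.9] 0.049595680156158915 (365, 0.79) (1, array([-26.1, -33.3,  36.5]))
clock: 8.2
tool_pos: [0.5322, 0.0448, 0.1027]
orientation: [165.7, -0.5, 102.4]
force: [0.5, 1.2, -0.7]
opening: 0.0497
clock: 8.62
tool_pos: [0.4425, 0.0249, 0.1422]
orientation: [165.4, -0.5, 102.5]
force: [-0.1, -0.4, 0.6]
opening: 0.0499
[-159.    30.1  128.7] [-0.1 -0.4  0.6] 0.04992356789798549 (124, 0.02) (0, 0)
lip pts x [-29.09212925 -27.05003496 -23.14566318]
```

View pics/end.png

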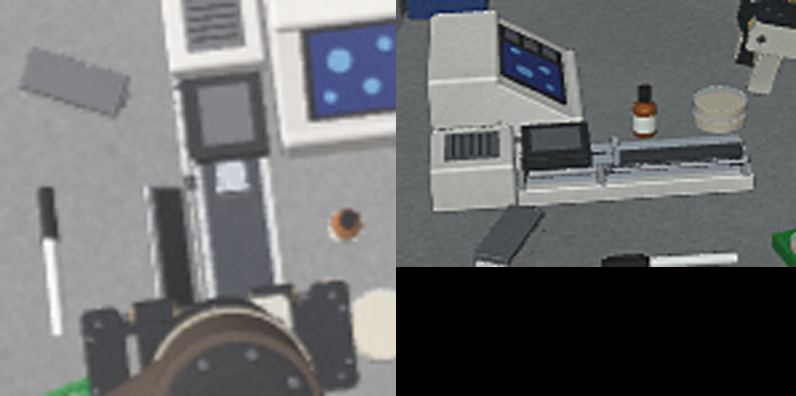

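The final view shows the hood shut (about 0.02 rad), the lip at imager x of about -29 to -23 mm (home is -30 to -24), and the gripper clear. Handing in.

```bash
python3 -c "
from plant import *
close_job()"
```

```text
the job is handed in; nothing more can be done
```

The carrier is home against the stop, the hood is shut over it, and the job is handed in at about 9 s of the 45 s allowed. It gave no verdict.

With the fingers 50 mm apart and the tool tilted 15°, one fingertip pressed the bar. The hood opened to about 0.85 rad. The other fingertip slid the carrier along by its lip until it stalled against about 13 N. I then backed off about 12 mm with the bar still held, and lifted clear.

**Last checks:**
- **Hood:** about 0.02 rad, so shut (limit 0.05).
- **Carrier:** the lip's top reads imager x of about -29 to -23 mm, against -30 to -24 when home.
- **Gripper:** free in the air, with under 1 N on the tool.
- **Bystanders:** the bottle, marker, slide box and dish stack look unmoved in the pictures. I did not measure them or look at the tip box, tube rack and beaker at the end.

**What disagreed:**
- **Too much press:** early on I pressed the bar briefly onto its limit, about 18 N up and 16 N back on the tool. I eased up 2 mm before the carrier moved.
- **Hood angle:** the top and side cameras differed on the held-open angle (0.78–0.80 against about 0.87–0.94 rad). Both are above the 0.65 the carrier needs.
- **Stall point:** the tip stalled about 2 mm past where I predicted, which is within the calibration error.

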